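Switch on the kitchen scale and load the chocolate

ROBOT

A 7-joint arm with a two-finger parallel gripper is mounted at the origin on the work surface. World frame = base frame: x ahead of the robot, y to its left, z up, the work surface at z = 0. Lengths are in mm, angles in rad, forces in N, time in s.
With the tool pointing down it reaches from about 400 to 875 mm from the base axis. Payload 19.3 kg.
Tool frame: the origin (TCP) lies midway between the tips of the shut fingers; the grasp point (between the pads) lies 19 mm behind it; x points along the fingers, y is the direction in which the jaws open and shut, and the axes are right-handed (so a half turn about x gives the same grasp; the last joint's range is limited). The gripper opens to 85 mm and grips with 20 to 120 N. Pads are 22 mm wide; open, the fingers measure 114 mm over their backs; the gripper's body (76 mm by 85 mm) begins 54 mm behind the grasp point. The pads swing forward as they close: fully open they stand 13 mm farther back than shut.
Start: joints at [-1.398, 0.521, -0.036, 1.599, 0.021, 1.021, -0.113], TCP at [150.283, 606.654, 231.291] pointing down, gripper open.
Joint ranges: [-2.91, 2.91], [-0.3, 2.13], [-1.5, 1.42], [0.17, 2.43], [-1.26, 4.41], [0.16, 1.93], [-2.52, 2.52]. Speed limits (rad/s): [1.89, 1.89, 2.39, 2.39, 3.01, 3.01, 3.01].

INTERFACE

Orientations are given as a unit quaternion [x, y, z, w].
In Python, from bench import read_state, snapshot, sign_off, spot_in gives the robot as it stands.
- The arm moves only by the shell command python3 -m pendant 'ROWS' [OPENING]. ROWS is JSON, a list that holds one entry, the list of rows, each a list of 6 numbers: the shift along the tool's x, y, z in units of 40 mm (1.0 is 40 mm), then the turn, a rotation vector about the tool's x, y, z in units of 5 degrees (1.0 is 5 degrees). In form: [[[tx, ty, tz, ax, ay, az], ...]]. A call has exactly 5 rows; each row is the pose to reach, as a shift and turn from the pose commanded when the call began, along the tool's axes at that moment; what a row does not reach only later rows make up. A row lasts 1/12 s, in which the tool goes at most 41.7 mm and 7.16 degrees, less where a joint would pass 70% of its speed; a pose out of reach is approached as far as the arm can. A call with a gripper value outside its range is refused whole. OPENING is the gripper's target within -1 to 1 (shut at 1, half-way at 0, fully open at -1), set as the call begins (- or left out, the last holds). The fingers move at their own pace and stop on an object; the grip force is fixed at half the most. Time passes only in rows, so rows that repeat a pose let the fingers close, or fill a call up. It gives the time, the measured TCP pose, the force and the opening at its end, in the units of the state.
- read_state(): the state, without advancing time (a new reading comes with each control period).
- snapshot(name): name is "side" or "top"; returns a dict with "frame" (420x560x3 uint8, blue, green, red), "mtx" (3x3 intrinsics, pixels), "k1" (the pictures are not rectified: a ray, as slopes to the right and down, at radius r is drawn at 1 + k1 r^2 times it, then the intrinsics apply), "rvec" (rotation vector, rad) and "tvec" (3), from world to camera coordinates, as OpenCV has them. Camera axes: x right, y down, z forward; pixel columns grow to the right and rows downward; lengths in mm; the calibration is good to about 2 mm. A picture is of the moment at which its call begins. There is no depth.
- sign_off(): hands the job in, once; it reports no verdict.
Trained networks look in a picture, given as the dict that the camera call returned (one of the last four; its "shot" number tells which), for a name from the list of things; names that differ only in an ending like _2 or _b are one class to them, and where a whole thing is asked for, a point or a joint stands for the part that bears it (a point fixed in the world has none). Each returns a list of dicts, best first, with "confidence" (0 to 1); they miss things now and then, are a little off and sometimes report something else, mostly with a low value. They report only what shows in the picture. A call takes as long as a camera call.
- spot_in(picture, query): "location" ([row, column] in pixels, amid what is visible of it).
The state is a dict: "time": time; "joint_positions": joint angles; "qd": joint speeds; "effort": joint torques, N m; "tool_pos": TCP position; "eef_rot": TCP orientation; "force": force on the tool from outside, world axes, zero at the start; "torque": the same for the moment, N m; "finger_gap": finger opening in mm.
Only numpy, scipy, OpenCV 4.12 (cv2) and the standard library are available. Lean on these libraries where they do the work, as an engineer would, in place of code of your own. Each camera call takes 0.05 s, during which the arm holds its last target. There are 200 camera calls.

TASK

Weigh the chocolate: with the kitchen scale still empty, switch it on by pushing its red button fully in and holding it for at least half a second while its back is braced against the stone ledge, pressing gently rather than ramming it. Then let the button go and put the pile of two chocolate blocks into the scale's snug tray, flat and fully down, without dropping them, and let go. Leave the other things on the worktop where they stand.

Things in the scene. Friction and masses are not known exactly. Their poses are not given: they have to be found in the camera images.
- scale: Loose flat grey kitchen scale, about 0.6 kg (0.48 to 0.75), 170 mm long (own x) x 130 mm wide (own y); origin at the centre of its underside, z up. Its front end (own -x) carries the red power button and, on the top, a dark display; that front part is 34 mm high and 50 mm long. The rest is a steel platter at 40 mm height carrying a white tray. The plain flat back end is at own x = +85 mm. It slides on the worktop at roughly 2 to 6 N of push, less than its button needs.
- button_face (a point): Centre of the outer face of the red power button on the front end of the scale: a bar 50 mm wide (along the scale's y) and 18 mm high, standing 14 mm out of the front end, its centre 19 mm above the worktop. Axes as the scale's: it is pressed along the scale's own +x. The point moves with the button.
- power (a joint): Travel of the power button into the scale, in m: 0 out, 0.010 fully in. Sprung: it starts to move at about 4 N, needs about 12 N at 8 mm and 14 N at the end, and comes out by itself when let go. It counts as fully in from 8 mm.
- tray (a point): Centre of the tray's floor on the scale (scale axes, 24 mm behind the scale's origin along +x, 40 mm above the worktop). The tray is 104 mm (x) by 62 mm (y) inside, with white walls 5 mm thick and 26 mm high; each long wall (at own +y and -y) has a cut-out for fingers in its middle, 60 mm wide, open down to the floor and level with it 29 mm farther out.
- ledge: Low pale stone ledge fixed to the worktop, 280 mm long (own y), 40 mm thick (own x), 34 mm high; origin at the centre of its underside. The scale's back is braced against its long -x face.
- ledge_face (a point): Middle of the ledge's long face that looks towards the scale, 17 mm above the worktop; the face's outward direction is own -x, the face runs along own y.
- bar0: Lower block of a neat pile of two equal dark brown blocks of baking chocolate with gold paper bands, each 100 mm long (own x) x 56 mm wide (own y) x 18 mm thick, 130 g; origin at the centre of its underside. The pile is 36 mm high and can be gripped together across its 56 mm width.
- bar1: Upper block of a neat pile of two equal dark brown blocks of baking chocolate with gold paper bands, each 100 mm long (own x) x 56 mm wide (own y) x 18 mm thick, 130 g; origin at the centre of its underside. The pile is 36 mm high and can be gripped together across its 56 mm width.
- mug: Bystander: blue mug, 78 mm across, 92 mm tall, handle on its own +y side; origin at the centre of its underside.
- jar: Bystander: amber storage jar with a steel lid, 72 mm across, 105 mm tall; origin at the centre of its underside.
- bowl: Bystander: white bowl, 130 mm across, 55 mm tall; origin at the centre of its underside.
- spatula: Bystander: spatula lying flat, 240 mm long along its own x; leave it alone.
- oil: Bystander: green glass bottle, 64 mm across, 200 mm tall; origin at the centre of its underside.
- tin: Bystander: tin can with a red label, 74 mm across, 110 mm tall; origin at the centre of its underside.

How it is judged (in metres and radians):
On the way, in this order (a step that is already met when the one before it is completed fails the run):
1. The scale's button is fully in (8 of 10 mm or more) for half a second while the scale bears on the ledge with more than 3 N (value of joint power above 0.008 m and contact force between scale and ledge above 3 N), for 0.5 s.
2. After that, both blocks lie flat in the tray (x of bar0 in the frame of tray between -0.006 and 0.006 m and y of bar0 in the frame of tray between -0.007 and 0.007 m and z of bar0 in the frame of tray between -0.003 and 0.022 m and angle between each of bar0, bar1's own z axis and vertical below 0.06 rad and x of bar1 in the frame of tray between -0.006 and 0.006 m and y of bar1 in the frame of tray between -0.007 and 0.007 m and z of bar1 in the frame of tray between -0.003 and 0.022 m), for 0.2 s.
At the end, for the whole second after the job is handed in: Both blocks lie flat (0.06 rad), stacked on the tray floor (centres within 6 mm along, 7 mm across of the tray centre; undersides at most 22 mm above its floor), released and at rest; the scale stands flat (0.05 rad) and still, its button out (under 2 mm in) (all of step 2 and linear speed of each of bar0, bar1, scale below 0.02 m/s and contact force between the fingers and bar0 below 0.05 N and contact force between the fingers and bar1 below 0.05 N and value of joint power below 0.002 m and angle between scale's own z axis and vertical below 0.05 rad); the robot touches nothing.
It fails at once if The fingers ram the scale: more than 40 N between them (contact force between the fingers and scale above 40 N).
It fails at once if A block is dropped: faster than 0.6 m/s with the fingers on neither block (contact force between the fingers and bar0 below 0.05 N and contact force between the fingers and bar1 below 0.05 N and linear speed of any of bar0, bar1 above 0.6 m/s).
It fails at once if A bystander is moved by more than 40 mm or, if it stands, tipped by more than 0.4 rad (distance of any of mug, jar, bowl, spatula, oil, tin from where it was at the start of the episode above 0.04 m or angle between any of mug, jar, bowl, oil, tin's own z axis and vertical above 0.4 rad).
It also fails if it takes over 64 s, if anything falls off the work surface, if the arm or the gripper's body presses on something with over 40 N, if the wrist force passes 120 N, or if a joint passes its speed limit or range.

## Working session

There is one attempt and no reset: what is moved stays moved. The work goes in short steps, Python scripts to look and compute and a shell command to move; the robot and the scene stay as the last step left them, time stands still between calls to the robot, and variables do not carry over. Pictures are saved under pics/ and viewed, about 8 in all and at most 12, crops included, and the job is handed in when it is done.

```bash
ls; mkdir -p pics; cat > h.py <<'E'
import numpy as np, cv2
from scipy.spatial.transform import Rotation as R
from bench import read_state, snapshot, sign_off, spot_in
def ray(s,rc):
    K=np.array(s["mtx"],float); r,c=rc
    d=np.array([(c-K[0,2])/K[0,0],(r-K[1,2])/K[1,1]]); u=d.copy()
    for _ in range(30): u=d/(1+s["k1"]*(u@u))
    M=cv2.Rodrigues(np.array(s["rvec"],float))[0]; t=np.array(s["tvec"],float).ravel()
    return -M.T@t, M.T@np.array([u[0],u[1],1.])
def at_z(s,rc,z):
    o,d=ray(s,rc); return (o+d*(z-o[2])/d[2])
def proj(s,P):
    M=cv2.Rodrigues(np.array(s["rvec"],float))[0]; q=M@np.asarray(P,float)+np.array(s["tvec"],float).ravel()
    u=q[:2]/q[2]; u=u*(1+s["k1"]*(u@u)); K=np.array(s["mtx"],float)
    return np.array([K[1,1]*u[1]+K[1,2],K[0,0]*u[0]+K[0,2]])  # row, col
E
python3 - <<'E'
from h import *
st=read_state(); print(st)
for n in("top","side"):
    s=snapshot(n); cv2.imwrite(f"pics/{n}0.png",s["frame"])
    print(n,s["k1"],ray(s,(210,280)))
    for q,z in [("scale",35),("button_face",19),("tray",40),("ledge",34),("bar1",36),("bar0",18),("mug",46),("jar",50),("bowl",30),("spatula",5),("oil",100),("tin",55)]:
        print(q,[(np.round(d["location"]).tolist(),round(d["confidence"],2),at_z(s,d["location"],z).round()[:2].tolist()) for d in spot_in(s,q)[:2]])
E
```

```text
pics
{'time': 0.0, 'joint_positions': array([-1.39821919,  0.52200774, -0.03635429,  1.59999504,  0.02119248,
        1.02110324, -0.11277806]), 'qd': array([ 1.21200283e-03, -1.70808291e-05, -1.29839797e-03,  1.37457134e-04,
        1.28553198e-03, -4.89222110e-04, -1.32323786e-03]), 'effort': array([ 8.96564393e-05, -9.27134585e+01,  1.97983235e+00, -3.69929874e+01,
        1.77437591e-02,  8.39708315e-03, -6.86409317e-05]), 'tool_pos': array([150.18743527, 606.34155479, 230.73397884]), 'eef_rot': array([ 0.08521492,  0.70193161, -0.08601129,  0.70187783]), 'force': array([-0.52453549, -0.20485255, -0.34678191]), 'torque': array([-0.01424664,  0.02501533,  0.01322506]), 'finger_gap': 85.39455800930044}
top -0.07403338527179636 (array([ 343.75212104,  -45.13178777, 1478.00961333]), array([ 0.16714594,  0.00743418, -0.98597882]))
scale [([213.0, 339.0], 0.98, [579.0, -221.0])]
button_face []
tray [([215.0, 334.0], 0.76, [571.0, -203.0]), ([176.0, 134.0], 0.57, [697.0, 437.0])]
ledge [([227.0, 386.0], 0.87, [536.0, -370.0]), ([152.0, 232.0], 0.29, [777.0, 124.0])]
bar1 [([233.0, 230.0
[... 578 characters left out ...]
205.0, 264.0], 0.41, [589.0, -117.0])]
tray [([189.0, 250.0], 0.77, [588.0, -189.0])]
ledge [([168.0, 223.0], 0.6, [578.0, -350.0])]
bar1 [([234.0, 334.0], 0.93, [540.0, 128.0]), ([250.0, 338.0], 0.49, [577.0, 181.0])]
bar0 [([234.0, 334.0], 0.93, [524.0, 113.0]), ([250.0, 338.0], 0.49, [562.0, 166.0])]
mug [([258.0, 430.0], 0.88, [431.0, 363.0]), ([244.0, 341.0], 0.65, [565.0, 178.0])]
jar [([272.0, 396.0], 0.66, [540.0, 342.0]), ([234.0, 335.0], 0.26, [551.0, 141.0])]
bowl [([268.0, 260.0], 0.97, [770.0, 100.0])]
spatula [([248.0, 232.0], 0.67, [765.0, -35.0])]
oil [([307.0, 379.0], 0.62, [696.0, 425.0])]
tin [([126.0, 246.0], 0.94, [370.0, -507.0]), ([234.0, 336.0], 0.36, [554.0, 148.0])]
```

```bash
python3 - <<'E'
import cv2
f=cv2.imread("pics/top0.png"); cv2.imwrite("pics/topc.png",cv2.resize(f[165:285,215:415],None,fx=4,fy=4,interpolation=cv2.INTER_CUBIC))
f=cv2.imread("pics/side0.png"); cv2.imwrite("pics/sidec.png",cv2.resize(f[140:270,200:370],None,fx=4.5,fy=4.5,interpolation=cv2.INTER_CUBIC))
E
```

```text
(no output)
```

View pics/topc.png

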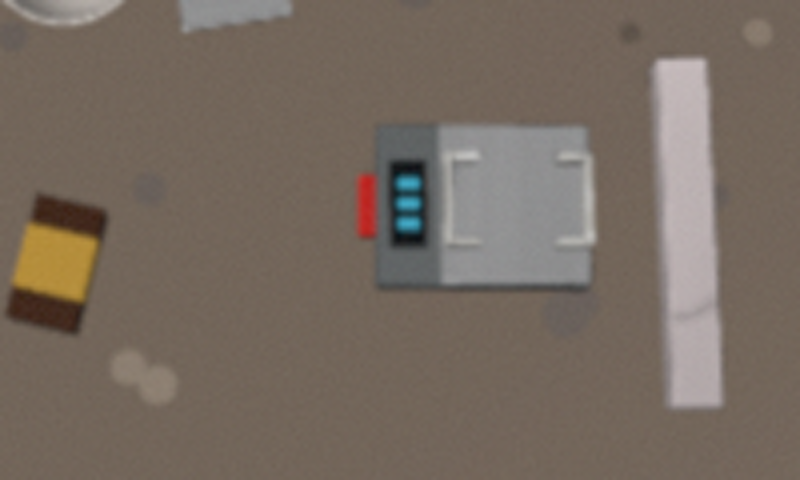

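View pics/sidec.png

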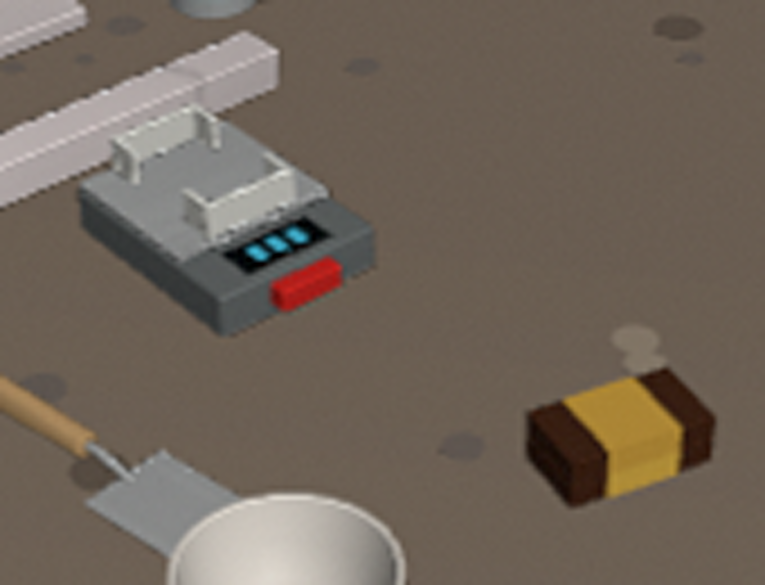

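```bash
python3 - <<'E'
from h import *
s=snapshot("top")
g=lambda c,r,z: at_z(s,((r+.5)/4-.5+165,(c+.5)/4-.5+215),z)[:2].round(1)
for n,p in {"front":[(376,125,34),(376,287,34)],"back":[(587,127,40),(591,287,40)],"ledge":[(653,60,34),(667,407,34)],"ledgeback":[(707,58,34),(723,406,34)],
 "button":[(358,174,28),(358,237,28)],"traywallF":[(445,151,66),(446,244,66)],"traywallB":[(592,151,66),(595,244,66)],
 "pile":[(38,194,36),(107,211,36),(77,333,36),(7,318,36)]}.items():
    q=[g(*k) for k in p]; d=q[1]-q[0]; print(n,[x.tolist() for x in q],"mid",np.mean(q,0).round(1),"len",np.hypot(*d).round(1),"ang",np.degrees(np.arctan2(d[1],d[0])).round(1))
    if n=="pile": 
        d=q[2]-q[1];print(np.hypot(*d),np.degrees(np.arctan2(d[1],d[0])))
E
```

```text
front [[634.5, -125.1], [505.1, -124.4]] mid [ 569.8 -124.8] len 129.4 ang 179.7
back [[632.4, -292.4], [504.9, -292.4]] mid [ 568.6 -292.4] len 127.5 ang 180.0
ledge [[688.8, -348.2], [411.8, -350.6]] mid [ 550.3 -349.4] len 277.0 ang -179.5
ledgeback [[690.7, -392.0], [412.6, -394.6]] mid [ 551.7 -393.3] len 278.1 ang -179.5
button [[595.9, -110.9], [545.4, -110.7]] mid [ 570.6 -110.8] len 50.5 ang 179.8
traywallF [[607.7, -176.8], [534.9, -176.7]] mid [ 571.3 -176.8] len 72.8 ang 179.9
traywallB [[608.2, -291.4], [535.3, -291.8]] mid [ 571.8 -291.6] len 72.9 ang -179.7
pile [[577.5, 142.2], [564.1, 87.4], [467.8, 108.9], [479.2, 164.0]] mid [522.2 125.6] len 56.4 ang -103.7
98.67086702770986 167.41450746646942
```

```bash
cat >> h.py <<'E'
def rows(target, yaw, z=None):
    """shift (40mm units) & turn (5deg units) from current pose to tool-down at target, jaw (tool y) heading yaw deg"""
    st=read_state(); r=R.from_quat(st["eef_rot"]); p=np.array(st["tool_pos"])
    for y in (yaw,yaw+180):
        a=np.radians(y); Y=np.array([np.cos(a),np.sin(a),0]); X=np.array([0,0,-1.]); Z=np.cross(X,Y)
        T=R.from_matrix(np.c_[X,Y,Z]); rv=(r.inv()*T).as_rotvec(degrees=True)
        print("yaw",y%360,"shift",(r.inv().apply(np.array(target)-p)/40).round(3),"turn",(rv/5).round(3))
def show():
    st=read_state(); M=R.from_quat(st["eef_rot"]).as_matrix()
    print("t",round(st["time"],2),"p",np.round(st["tool_pos"],1),"F",np.round(st["force"],1),"gap",round(st["finger_gap"],1),"jawyaw",np.degrees(np.arctan2(M[1,1],M[0,1])).round(2),"x",M[:,0].round(3),"q",np.round(st["joint_positions"],2))
E
python3 -c "
from h import *
show(); rows((570,-60,231),0)"
```

```text
t 1.35 p [150.3 606.7 231.3] F [0.1 0.5 0.2] gap 85.4 jawyaw 76.09 x [ 0. -0. -1.] q [-1.4   0.52 -0.04  1.6   0.02  1.02 -0.11]
yaw 0 shift [ 7.0000e-03 -1.3654e+01  1.4193e+01] turn [15.217  0.    -0.   ]
yaw 180 shift [ 7.0000e-03 -1.3654e+01  1.4193e+01] turn [-20.783   0.      0.   ]
```

```bash
python3 -m pendant '[[[0,-2.7,2.8,3,0,0],[0,-5.4,5.6,6,0,0],[0,-8.1,8.4,9,0,0],[0,-10.8,11.2,12,0,0],[0,-13.65,14.2,15.2,0,0]]]' 1; python3 -c "
from h import *
show(); rows((570,-60,231),0)"
```

```text
time: 1.77
tool_pos: [261.8, 428.5, 231.4]
eef_rot: [0.299, 0.641, -0.299, 0.641]
force: [1.2, 0.5, 0.2]
finger_gap: 25.6
t 1.77 p [261.8 428.5 231.4] F [1.2 0.5 0.2] gap 25.6 jawyaw 39.92 x [-0.  0. -1.] q [-1.25  0.33  0.14  1.92 -0.06  0.89 -0.38]
yaw 0 shift [ 5.000e-03 -1.928e+00  1.431e+01] turn [ 7.984e+00 -5.000e-03 -1.000e-03]
yaw 180 shift [ 5.000e-03 -1.928e+00  1.431e+01] turn [-2.8016e+01  2.0000e-03 -6.0000e-03]
```

```bash
python3 -m pendant '[[[0,-1.93,14.31,8,0,0],[0,-1.93,14.31,8,0,0],[0,-1.93,14.31,8,0,0],[0,-1.93,14.31,8,0,0],[0,-1.93,14.31,8,0,0]]]' 1; python3 -m pendant '[[[0,0,0,0,0,0],[0,0,0,0,0,0],[0,0,0,0,0,0],[0,0,0,0,0,0],[0,0,0,0,0,0]]]'; python3 -c "
from h import *
show(); rows((570,-60,231),0)"
```

```text
time: 2.18
tool_pos: [374.0, 253.0, 231.6]
eef_rot: [0.482, 0.518, -0.481, 0.518]
force: [1.8, 1.5, 0.5]
finger_gap: 0.0
time: 2.6
tool_pos: [372.9, 255.7, 231.2]
eef_rot: [0.479, 0.52, -0.48, 0.52]
force: [-0.7, -0.4, 0.3]
finger_gap: -0.2
t 2.6 p [372.9 255.7 231.2] F [-0.7 -0.4  0.3] gap -0.2 jawyaw 4.61 x [-0.  0. -1.] q [-1.03  0.26  0.35  2.05 -0.12  0.85 -0.52]
yaw 0 shift [5.000e-03 4.279e+00 8.263e+00] turn [ 0.922 -0.001  0.002]
yaw 180 shift [5.000e-03 4.279e+00 8.263e+00] turn [-3.5078e+01 -3.0000e-03 -1.0000e-03]
```

```bash
python3 -m pendant '[[[0,4.28,8.26,0.92,0,0],[0,4.28,8.26,0.92,0,0],[0,4.28,8.26,0.92,0,0],[0,4.28,8.26,0.92,0,0],[0,4.28,8.26,0.92,0,0]]]'; python3 -c "
from h import *
show(); rows((570,-60,130),0)"
```

```text
time: 3.02
tool_pos: [484.0, 76.9, 231.4]
eef_rot: [0.5, 0.5, -0.5, 0.5]
force: [0.5, 2.1, 0.6]
finger_gap: 0.3
t 3.02 p [484.   76.9 231.4] F [0.5 2.1 0.6] gap 0.3 jawyaw 0.01 x [ 0.  0. -1.] q [-0.63  0.33  0.45  1.96 -0.19  0.88 -0.09]
yaw 0 shift [2.533 2.15  3.424] turn [ 0.002 -0.003 -0.002]
yaw 180 shift [2.533 2.15  3.424] turn [-3.5998e+01  3.0000e-03 -5.0000e-03]
```

```bash
python3 -m pendant '[[[0.6,2.15,3.4,0,0,0],[1.2,2.15,3.4,0,0,0],[1.8,2.15,3.4,0,0,0],[2.5,2.15,3.4,0,0,0],[2.5,2.15,3.4,0,0,0]]]';python3 -m pendant '[[[0,0,0,0,0,0],[0,0,0,0,0,0],[0,0,0,0,0,0],[0,0,0,0,0,0],[0,0,0,0,0,0]]]'; python3 -c "
from h import *
show(); rows((570,-75,13),0)"
```

```text
time: 3.43
tool_pos: [569.7, -60.0, 129.1]
eef_rot: [-0.5, -0.499, 0.501, -0.499]
force: [-0.2, 0.5, -0.8]
finger_gap: -0.2
time: 3.85
tool_pos: [569.4, -57.1, 132.5]
eef_rot: [0.501, 0.5, -0.5, 0.5]
force: [-0.1, 0.8, 0.5]
finger_gap: -0.2
t 3.85 p [569.4 -57.1 132.5] F [-0.1  0.8  0.5] gap -0.2 jawyaw -0.03 x [ 0.002  0.001 -1.   ] q [-0.28  0.6   0.39  1.85 -0.32  0.76  0.29]
yaw 0 shift [2.986 0.009 0.449] turn [-0.006 -0.007 -0.019]
yaw 180 shift [2.986 0.009 0.449] turn [ 3.5994e+01 -3.1000e-02  1.1000e-02]
```

```bash
python3 -m pendant '[[[0.8,0,0.15,0,0,0],[1.6,0,0.3,0,0,0],[2.3,0,0.4,0,0,0],[2.75,0,0.45,0,0,0],[2.97,0,0.45,0,0,0]]]';python3 -m pendant '[[[0,0,0,0,0,0],[0,0,0,0,0,0],[0,0,0,0,0,0],[0,0,0,0,0,0],[0,0,0,0,0,0]]]'; python3 -c "
from h import *
show(); rows((570,-90,13),0)
s=snapshot('side'); cv2.imwrite('pics/s1.png',cv2.resize(s['frame'][120:250,190:360],None,fx=4.5,fy=4.5,interpolation=cv2.INTER_CUBIC))"
```

```text
time: 4.27
tool_pos: [568.3, -76.0, 11.1]
eef_rot: [-0.5, -0.5, 0.501, -0.499]
force: [-0.4, -0.6, -0.1]
finger_gap: -0.2
time: 4.68
tool_pos: [569.6, -76.2, 13.6]
eef_rot: [0.501, 0.499, -0.5, 0.5]
force: [-0.0, 1.1, -0.2]
finger_gap: -0.1
t 4.68 p [569.6 -76.2  13.6] F [-0.   1.1 -0.2] gap -0.1 jawyaw -0.11 x [ 0.002  0.    -1.   ] q [-0.17  0.78  0.29  1.88 -0.4   0.53  0.39]
yaw 0 shift [0.015 0.01  0.346] turn [-0.021 -0.    -0.019]
yaw 180 shift [0.015 0.01  0.346] turn [ 3.5979e+01 -2.9000e-02  0.0000e+00]
```

View pics/s1.png

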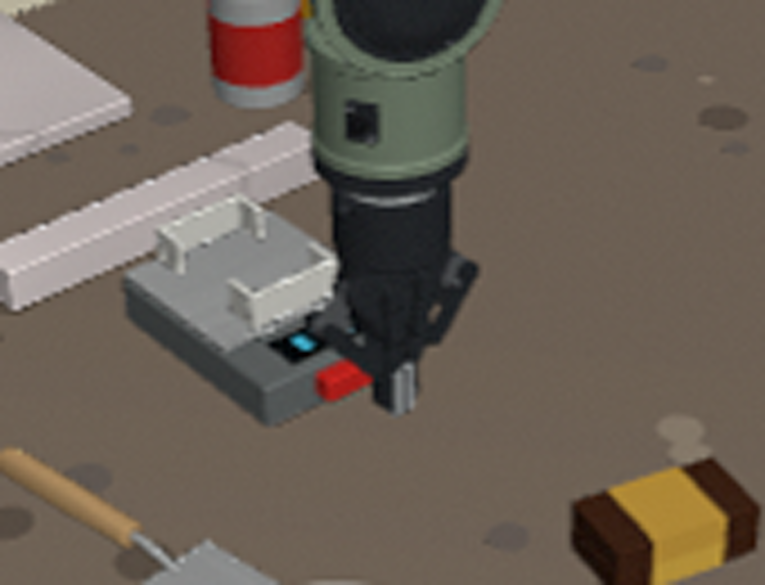

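```bash
python3 -m pendant '[[[0,0,0.2,0,0,0],[0,0,0.35,0,0,0],[0,0,0.45,0,0,0],[0,0,0.55,0,0,0],[0,0,0.63,0,0,0]]]'; python3 -m pendant '[[[0,0,0.08,0,0,0],[0,0,0.16,0,0,0],[0,0,0.24,0,0,0],[0,0,0.32,0,0,0],[0,0,0.4,0,0,0]]]';python3 -m pendant '[[[0,0,0.08,0,0,0],[0,0,0.16,0,0,0],[0,0,0.24,0,0,0],[0,0,0.32,0,0,0],[0,0,0.4,0,0,0]]]'
```

```text
time: 5.15
tool_pos: [568.9, -101.9, 12.5]
eef_rot: [0.501, 0.499, -0.501, 0.499]
force: [-1.1, 6.3, 4.3]
finger_gap: -0.4
time: 5.57
tool_pos: [569.0, -117.0, 12.5]
eef_rot: [0.501, 0.5, -0.5, 0.499]
force: [-0.6, 5.3, 2.5]
finger_gap: -0.1
time: 5.98
tool_pos: [569.0, -132.9, 12.5]
eef_rot: [0.501, 0.5, -0.5, 0.499]
force: [0.2, 4.6, 3.0]
finger_gap: 0.1
```

```bash
python3 -m pendant '[[[0,0,0.07,0,0,0],[0,0,0.14,0,0,0],[0,0,0.21,0,0,0],[0,0,0.28,0,0,0],[0,0,0.35,0,0,0]]]'; python3 -m pendant '[[[0,0,0.03,0,0,0],[0,0,0.06,0,0,0],[0,0,0.09,0,0,0],[0,0,0.12,0,0,0],[0,0,0.15,0,0,0]]]'
```

```text
time: 6.4
tool_pos: [568.9, -146.9, 12.5]
eef_rot: [0.501, 0.5, -0.5, 0.499]
force: [-0.5, 6.0, 2.4]
finger_gap: 0.3
time: 6.82
tool_pos: [568.9, -153.0, 12.5]
eef_rot: [0.501, 0.5, -0.5, 0.499]
force: [-1.3, 5.9, 2.5]
finger_gap: 0.1
```

```bash
python3 -m pendant '[[[0,0,0.03,0,0,0],[0,0,0.06,0,0,0],[0,0,0.08,0,0,0],[0,0,0.1,0,0,0],[0,0,0.12,0,0,0]]]'
```

```text
time: 7.23
tool_pos: [568.8, -157.7, 12.5]
eef_rot: [0.501, 0.5, -0.5, 0.499]
force: [-0.4, 6.6, 3.7]
finger_gap: 0.3
```

```bash
python3 -m pendant '[[[0,0,0.02,0,0,0],[0,0,0.03,0,0,0],[0,0,0.04,0,0,0],[0,0,0.05,0,0,0],[0,0,0.06,0,0,0]]]'
```

```text
time: 7.65
tool_pos: [568.9, -160.0, 12.5]
eef_rot: [0.501, 0.5, -0.5, 0.499]
force: [0.7, 7.2, 3.6]
finger_gap: -0.1
```

```bash
python3 -m pendant '[[[0,0,0.02,0,0,0],[0,0,0.03,0,0,0],[0,0,0.045,0,0,0],[0,0,0.06,0,0,0],[0,0,0.075,0,0,0]]]'
```

```text
time: 8.07
tool_pos: [568.9, -162.7, 12.5]
eef_rot: [0.501, 0.5, -0.5, 0.499]
force: [-0.2, 8.3, 4.4]
finger_gap: 0.3
```

```bash
python3 -m pendant '[[[0,0,0.01,0,0,0],[0,0,0.02,0,0,0],[0,0,0.03,0,0,0],[0,0,0.04,0,0,0],[0,0,0.05,0,0,0]]]'
```

```text
time: 8.48
tool_pos: [568.9, -164.4, 12.5]
eef_rot: [0.501, 0.5, -0.5, 0.499]
force: [-0.8, 10.4, 4.7]
finger_gap: 0.2
```

```bash
python3 -m pendant '[[[0,0,0.01,0,0,0],[0,0,0.02,0,0,0],[0,0,0.03,0,0,0],[0,0,0.04,0,0,0],[0,0,0.05,0,0,0]]]'
```

```text
time: 8.9
tool_pos: [568.9, -166.0, 12.5]
eef_rot: [0.501, 0.5, -0.5, 0.499]
force: [-1.1, 12.0, 5.9]
finger_gap: 0.3
```

```bash
python3 -m pendant '[[[0,0,0.01,0,0,0],[0,0,0.02,0,0,0],[0,0,0.03,0,0,0],[0,0,0.04,0,0,0],[0,0,0.05,0,0,0]]]'
```

```text
time: 9.32
tool_pos: [568.9, -167.7, 12.5]
eef_rot: [0.501, 0.501, -0.5, 0.499]
force: [-0.6, 12.8, 5.5]
finger_gap: -0.1
```

```bash
python3 -m pendant '[[[0,0,0.01,0,0,0],[0,0,0.02,0,0,0],[0,0,0.03,0,0,0],[0,0,0.04,0,0,0],[0,0,0.05,0,0,0]]]'
```

```text
time: 9.73
tool_pos: [568.9, -168.6, 12.4]
eef_rot: [0.501, 0.501, -0.499, 0.499]
force: [-1.7, 20.7, 9.4]
finger_gap: -0.5
```

```bash
python3 -m pendant '[[[0,0,0.01,0,0,0],[0,0,0.01,0,0,0],[0,0,0.01,0,0,0],[0,0,0.02,0,0,0],[0,0,0.02,0,0,0]]]'; python3 -m pendant '[[[0,0,0,0,0,0],[0,0,0,0,0,0],[0,0,0,0,0,0],[0,0,0,0,0,0],[0,0,0,0,0,0]]]'
```

```text
time: 10.15
tool_pos: [568.9, -168.6, 12.4]
eef_rot: [0.501, 0.502, -0.499, 0.499]
force: [-2.1, 22.5, 11.3]
finger_gap: 0.3
time: 10.57
tool_pos: [568.9, -168.6, 12.4]
eef_rot: [0.501, 0.502, -0.499, 0.499]
force: [-0.7, 22.9, 10.4]
finger_gap: 0.1
```

```bash
python3 -m pendant '[[[0,0,-0.1,0,0,0],[0,0,-0.2,0,0,0],[0,0,-0.35,0,0,0],[0,0,-0.6,0,0,0],[0,0,-1,0,0,0]]]';python3 -m pendant '[[[-0.2,0,-0.7,0,0,0],[-0.9,0,-1.4,0,0,0],[-1.7,0,-1.7,0,0,0],[-2.5,0,-2,0,0,0],[-3,0,-2.2,0,0,0]]]' -1
python3 -c "
from h import *
show(); rows((522.2,125.6,110),77.2)
s=snapshot('top'); cv2.imwrite('pics/t1.png',cv2.resize(s['frame'][165:285,215:415],None,fx=4,fy=4,interpolation=cv2.INTER_CUBIC))"
```

```text
time: 10.98
tool_pos: [568.6, -133.7, 12.5]
eef_rot: [-0.501, -0.499, 0.501, -0.499]
force: [0.1, 1.1, 0.3]
finger_gap: 0.0
time: 11.4
tool_pos: [569.6, -43.2, 135.2]
eef_rot: [0.501, 0.499, -0.5, 0.5]
force: [1.2, -0.4, 0.6]
finger_gap: 60.4
t 11.4 p [569.6 -43.2 135.2] F [ 1.2 -0.4  0.6] gap 60.4 jawyaw -0.08 x [ 0.002  0.    -1.   ] q [-0.31  0.6   0.4   1.85 -0.32  0.76  0.27]
yaw 77.2 shift [ 0.628 -1.193 -4.218] turn [-1.5456e+01  1.5000e-02 -2.1000e-02]
yaw 257.2 shift [ 0.628 -1.193 -4.218] turn [ 2.0544e+01 -2.2000e-02 -1.6000e-02]
```

View pics/t1.png

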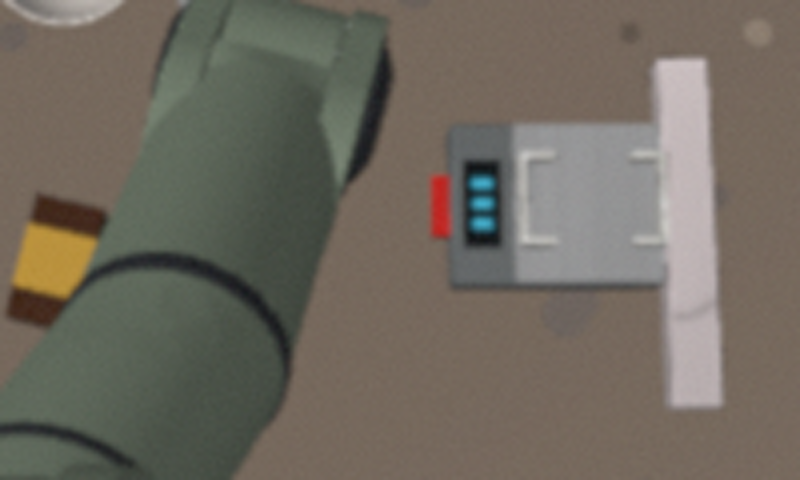

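```bash
python3 -m pendant '[[[0,-0.2,-0.8,-1.4,0,0],[0,-0.4,-1.6,-2.8,0,0],[0,-0.6,-2.4,-4.2,0,0],[0,-0.8,-3.2,-5.6,0,0],[0,-1.2,-4.2,-7,0,0]]]'; python3 -c "
from h import *
show(); rows((522.2,125.6,110),77.2)
s=snapshot('top')
g=lambda c,r,z: at_z(s,((r+.5)/4-.5+165,(c+.5)/4-.5+215),z)[:2].round(1)
for n,p in {'front':[(449,125,34),(451,287,34)],'walltopF':[(519,151,66),(520,244,66)],'button':[(432,176,28),(432,238,28)]}.items():
    q=[g(*k) for k in p]; print(n,[x.tolist() for x in q],np.mean(q,0))
"
```

```text
time: 11.87
tool_pos: [522.3, 122.6, 132.6]
eef_rot: [0.326, 0.627, -0.326, 0.628]
force: [1.0, 0.7, -0.1]
finger_gap: 85.4
t 11.87 p [522.3 122.6 132.6] F [ 1.   0.7 -0.1] gap 85.4 jawyaw 35.11 x [ 0.001 -0.001 -1.   ] q [-0.52  0.53  0.24  1.93 -0.19  0.7   0.45]
yaw 77.2 shift [ 0.565  0.042 -0.064] turn [-8.418e+00  1.700e-02 -3.000e-03]
yaw 257.2 shift [ 0.565  0.042 -0.064] turn [ 2.7582e+01 -3.0000e-03 -2.1000e-02]
front [[634.8, -183.2], [505.3, -183.2]] [ 570.05 -183.2 ]
walltopF [[608.0, -234.4], [535.1, -233.8]] [ 571.55 -234.1 ]
button [[594.6, -169.8], [544.8, -169.2]] [ 569.7 -169.5]
```

```bash
python3 -m pendant '[[[0.1,0.04,-0.06,-1.4,0,0],[0.2,0.04,-0.06,-2.8,0,0],[0.4,0.04,-0.06,-4.2,0,0],[0.5,0.04,-0.06,-5.6,0,0],[0.56,0.04,-0.06,-7,0,0]]]' -1; python3 -m pendant '[[[0,0,0,-0.7,0,0],[0,0,0,-1.4,0,0],[0,0,0,-1.4,0,0],[0,0,0,-1.4,0,0],[0,0,0,-1.4,0,0]]]'; python3 -c "
from h import *
show(); rows((522.2,125.6,1),77.2)
s=snapshot('side'); cv2.imwrite('pics/s2.png',cv2.resize(s['frame'][150:290,260:430],None,fx=4,fy=4,interpolation=cv2.INTER_CUBIC))"
```

```text
time: 12.33
tool_pos: [521.6, 125.0, 109.4]
eef_rot: [0.121, 0.697, -0.122, 0.696]
force: [0.3, 0.3, 0.3]
finger_gap: 85.3
time: 12.75
tool_pos: [521.9, 125.0, 110.0]
eef_rot: [0.082, 0.702, -0.082, 0.702]
force: [0.1, -0.2, 0.7]
finger_gap: 85.3
t 12.75 p [521.9 125.  110. ] F [ 0.1 -0.2  0.7] gap 85.3 jawyaw 76.73 x [ 0. -0. -1.] q [-0.37  0.55  0.03  1.94 -0.03  0.65  1.02]
yaw 77.2 shift [2.726 0.016 0.004] turn [-0.094  0.001  0.001]
yaw 257.2 shift [2.726 0.016 0.004] turn [ 3.5906e+01  2.0000e-03 -1.0000e-03]
```

View pics/s2.png

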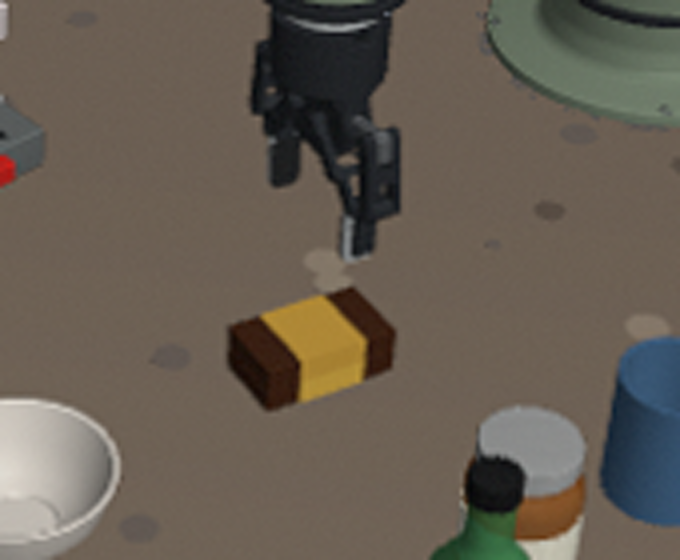

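```bash
python3 -m pendant '[[[0.6,0.01,0,-0.1,0,0],[1.2,0.01,0,-0.1,0,0],[1.8,0.01,0,-0.1,0,0],[2.4,0.01,0,-0.1,0,0],[2.7,0.01,0,-0.1,0,0]]]';  python3 -c "
from h import *
show()
s=snapshot('side')
g=lambda c,r,z: at_z(s,((r+.5)/4-.5+150,(c+.5)/4-.5+260),z)[:2].round(1)
q=np.array([g(c,r,36) for c,r in [(230,328),(350,289),(395,335),(272,369)]]);print(q,q.mean(0))"
```

```text
time: 13.22
tool_pos: [520.9, 125.3, -0.2]
eef_rot: [0.078, 0.704, -0.079, 0.702]
force: [-0.6, 0.4, -0.7]
finger_gap: 84.9
t 13.22 p [ 5.209e+02  1.253e+02 -2.000e-01] F [-0.6  0.4 -0.7] gap 84.9 jawyaw 77.32 x [-0.002 -0.001 -1.   ] q [-0.36  0.74  0.02  1.97 -0.03  0.43  1.03]
[[568.6  90.5]
 [476.2 112.4]
 [489.  168. ]
 [576.7 140.4]] [527.625 127.825]
```

```bash
python3 - <<'E'
from h import *
from scipy.optimize import minimize
def fit(s,f,m,x0):
    F=8
    M=cv2.resize(m.astype(np.float32),None,fx=F,fy=F,interpolation=cv2.INTER_LINEAR)
    def cost(v):
        c,sn=np.cos(v[2]),np.sin(v[2]); P=[]
        for a in(-50,50):
            for b in(-28,28):
                for z in(0,36):
                    q=proj(s,(v[0]+a*c-b*sn,v[1]+a*sn+b*c,z)); P.append(((q[1]-off[1]+.5)*F-.5,(q[0]-off[0]+.5)*F-.5))
        h=cv2.convexHull(np.float32(P)); I=np.zeros(M.shape,np.float32); cv2.fillConvexPoly(I,np.round(h).astype(int),1)
        return np.abs(I-M).sum()/M.sum()
    r=minimize(cost,x0,method="Nelder-Mead",options=dict(initial_simplex=[x0,x0+[6,0,0],x0+[0,6,0],x0+[0,0,.06]],xatol=.05,fatol=1e-5))
    return r.x,r.fun
for n,(r0,r1,c0,c1) in {"top":(200,262,205,255),"side":(210,262,305,370)}.items():
    s=snapshot(n); f=cv2.imread(f"pics/{n}0.png")[r0:r1,c0:c1]; off=(r0,c0)
    h=cv2.cvtColor(f,cv2.COLOR_BGR2HSV).astype(int); m=((h[...,1]>105)|(h[...,2]<70))
    m=cv2.morphologyEx(m.astype(np.uint8),cv2.MORPH_OPEN,np.ones((2,2)))
    print(n,m.sum(),*fit(s,f,m,np.array([524,126,np.radians(-12.6)])))
E
```

```text
top 570 [ 5.20324846e+02  1.25377465e+02 -2.15490899e-01] 0.11983728408813477
side 886 [ 5.26686885e+02  1.30410068e+02 -2.35457640e-01] 0.06542707234621048
```

```bash
python3 -c "
from h import *
rows((523,126.5,1),77.2)"; python3 -m pendant '[[[0,0,-0.05,0,0,0],[0,0,-0.05,0,0,0],[0,0,-0.05,0,0,0],[0,0,-0.05,0,0,0],[0,0,-0.05,0,0,0]]]' 1; python3 -m pendant '[[[0,0,0,0,0,0],[0,0,0,0,0,0],[0,0,0,0,0,0],[0,0,0,0,0,0],[0,0,0,0,0,0]]]';python3 -c "
from h import *
show()"
```

```text
yaw 77.2 shift [0.023 0.035 0.025] turn [ 0.028 -0.011  0.01 ]
yaw 257.2 shift [0.023 0.035 0.025] turn [-3.5972e+01 -1.5000e-02 -1.8000e-02]
time: 13.78
tool_pos: [520.7, 126.3, 3.6]
eef_rot: [0.078, 0.702, -0.077, 0.703]
force: [-4.0, 1.2, 13.2]
finger_gap: 54.8
time: 14.2
tool_pos: [520.7, 126.3, 3.6]
eef_rot: [0.078, 0.702, -0.077, 0.703]
force: [-3.6, 0.3, 12.9]
finger_gap: 55.2
t 14.2 p [520.7 126.3   3.6] F [-3.6  0.3 12.9] gap 55.2 jawyaw 77.37 x [ 0.002  0.001 -1.   ] q [-0.36  0.74  0.02  1.97 -0.03  0.43  1.03]
```

```bash
python3 -m pendant '[[[-0.1,0,0,0,0,0],[-0.4,0,0,0,0,0],[-0.9,0,0,0,0,0],[-1.6,0,0,0,0,0],[-2.4,0,0,0,0,0]]]' 1; python3 -m pendant '[[[-0.7,0,0,0,0,0],[-1,0,0,0,0,0],[-1.2,0,0,0,0,0],[-1.3,0,0,0,0,0],[-1.3,0,0,0,0,0]]]'; python3 -c "
from h import *
show(); rows((570.5,-220,150),0)
s=snapshot('side'); cv2.imwrite('pics/s3.png',cv2.resize(s['frame'][110:260,250:420],None,fx=4,fy=4,interpolation=cv2.INTER_CUBIC))"
```

```text
time: 14.62
tool_pos: [519.3, 125.6, 99.5]
eef_rot: [0.078, 0.703, -0.078, 0.702]
force: [-0.0, 0.7, -3.0]
finger_gap: 55.1
time: 15.03
tool_pos: [520.1, 125.9, 150.8]
eef_rot: [0.078, 0.703, -0.078, 0.703]
force: [-0.2, 0.2, -2.4]
finger_gap: 55.0
t 15.03 p [520.1 125.9 150.8] F [-0.2  0.2 -2.4] gap 55.0 jawyaw 77.36 x [ 0.001  0.    -1.   ] q [-0.37  0.49  0.04  1.92 -0.02  0.74  1.03]
yaw 0 shift [ 0.018 -8.162  3.122] turn [ 1.5472e+01  3.0000e-03 -8.0000e-03]
yaw 180 shift [ 0.018 -8.162  3.122] turn [-2.0528e+01  9.0000e-03  3.0000e-03]
```

View pics/s3.png

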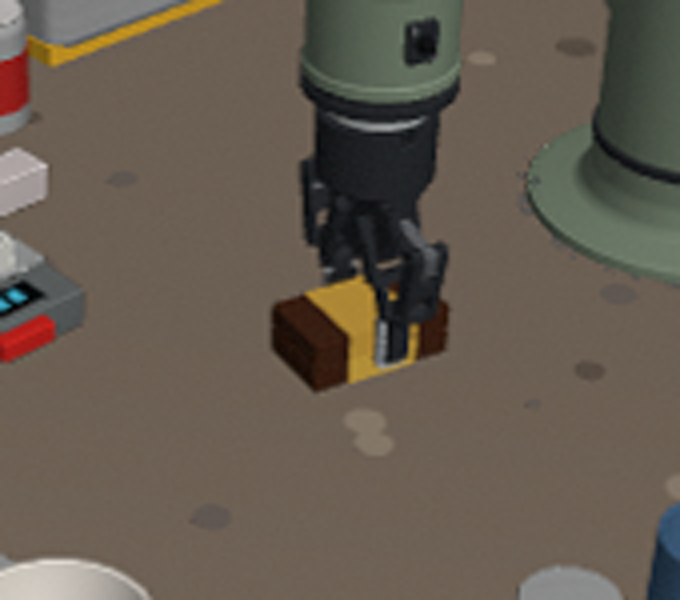

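```bash
python3 -m pendant '[[[0,-0.5,0.2,1.2,0,0],[0,-1.2,0.46,2.6,0,0],[0,-1.9,0.72,4,0,0],[0,-2.6,1,5.4,0,0],[0,-3.3,1.26,6.8,0,0]]]'; python3 -c "
from h import *
show(); rows((570.5,-220,150),0)"
```

```text
time: 15.5
tool_pos: [539.8, -15.4, 149.0]
eef_rot: [0.281, 0.649, -0.282, 0.648]
force: [0.8, 0.3, -3.2]
finger_gap: 55.3
t 15.5 p [539.8 -15.4 149. ] F [ 0.8  0.3 -3.2] gap 55.3 jawyaw 43.04 x [-0.002 -0.    -1.   ] q [-0.23  0.51  0.2   1.91 -0.14  0.74  0.81]
yaw 0 shift [-0.025 -2.931  4.262] turn [ 8.607e+00 -3.000e-03  2.200e-02]
yaw 180 shift [-0.025 -2.931  4.262] turn [-2.7393e+01 -2.8000e-02 -4.0000e-03]
```

```bash
python3 -m pendant '[[[0,-0.6,0.9,1.4,0,0],[0,-1.2,1.8,2.8,0,0],[0,-1.8,2.6,4.2,0,0],[0,-2.4,3.5,5.6,0,0],[0,-2.93,4.26,7,0,0]]]'; python3 -m pendant '[[[0,0,0,1.3,0,0],[0,0,0,1.6,0,0],[0,0,0,1.6,0,0],[0,0,0,1.6,0,0],[0,0,0,1.6,0,0]]]'; python3 -c "
from h import *
show(); rows((570.5,-290,100),0)"
```

```text
time: 15.92
tool_pos: [571.5, -220.4, 148.9]
eef_rot: [0.463, 0.534, -0.464, 0.533]
force: [0.8, 1.0, -2.4]
finger_gap: 54.9
time: 16.33
tool_pos: [572.2, -216.9, 149.7]
eef_rot: [0.497, 0.503, -0.497, 0.502]
force: [0.4, -1.2, -2.7]
finger_gap: 55.3
t 16.33 p [ 572.2 -216.9  149.7] F [ 0.4 -1.2 -2.7] gap 55.3 jawyaw 0.63 x [-0.001  0.001 -1.   ] q [-0.    0.63  0.4   1.72 -0.31  0.85  0.55]
yaw 0 shift [ 1.242 -0.061  1.828] turn [ 0.126 -0.008  0.008]
yaw 180 shift [ 1.242 -0.061  1.828] turn [-3.5874e+01 -1.2000e-02 -1.2000e-02]
```

```bash
python3 -m pendant '[[[0.2,-0.04,0.5,0.06,0,0],[0.5,-0.04,1,0.06,0,0],[0.8,-0.04,1.5,0.06,0,0],[1.1,-0.04,1.7,0.06,0,0],[1.24,-0.04,1.75,0.06,0,0]]]'; python3 -m pendant '[[[0,0,0,0,0,0],[0,0,0,0,0,0],[0,0,0,0,0,0],[0,0,0,0,0,0],[0,0,0,0,0,0]]]';python3 -c "
from h import *
show()
s=snapshot('side'); cv2.imwrite('pics/s4.png',cv2.resize(s['frame'][110:235,180:310],None,fx=4.8,fy=4.8,interpolation=cv2.INTER_CUBIC))"
```

```text
time: 16.75
tool_pos: [570.2, -289.0, 99.0]
eef_rot: [0.499, 0.501, -0.5, 0.5]
force: [-0.2, 1.3, -3.3]
finger_gap: 55.3
time: 17.17
tool_pos: [571.5, -287.6, 101.1]
eef_rot: [0.5, 0.5, -0.499, 0.501]
force: [-0.2, 0.2, -2.0]
finger_gap: 55.3
t 17.17 p [ 571.5 -287.6  101.1] F [-0.2  0.2 -2. ] gap 55.3 jawyaw 0.13 x [ 0.001 -0.    -1.   ] q [ 0.14  0.73  0.37  1.68 -0.34  0.8   0.66]
```

View pics/s4.png

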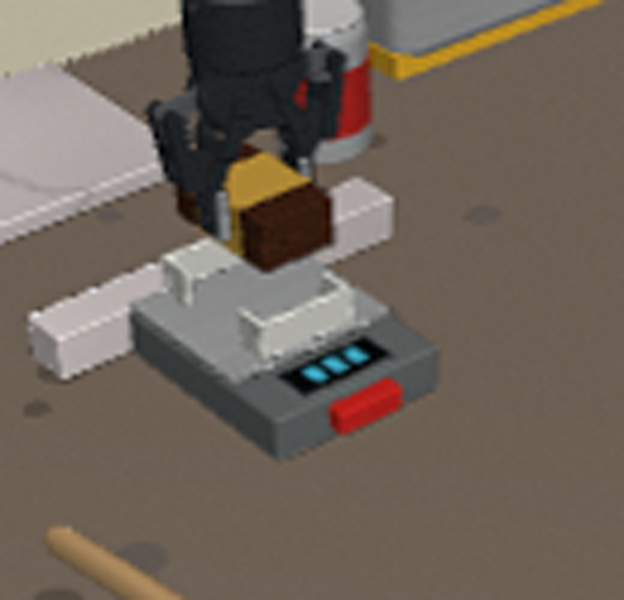

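```bash
python3 -c "
from h import *
s=snapshot('side')
F=4.8
g=lambda c,r,z: at_z(s,((r+.5)/F-.5+110,(c+.5)/F-.5+180),z)[:2].round(1).tolist()
print('pile bot +x',g(266,271,97.5),'-x',g(333,243,97.5),'top',g(244,212,133.5),g(331,186,133.5))
print('wall top outer +x+y',g(262,322,66),'-x+y',g(353,284,66),'bottom',g(262,355,40),g(355,313,40))
print('front top',g(281,428,34),g(437,350,34),'bot',g(281,458,0),g(437,382,0))
print('back platter +x',g(133,306,40))
print('tip', g(221,238,105))
def P(*p): r,c=proj(s,p); return [round((c-180+.5)*F-.5),round((r-110+.5)*F-.5)]
for x in(570.5-36,570.5+36): print('pred wall',x,P(x,-291.7+57,66),P(x,-291.7+57,40))
for x in(505.5,635.5): print('pred front',P(x,-183.2,34),P(x,-183.2,0))
for x in(571.5-28,571.5+28): print('pred pile',[P(x,-287.6+50-d,97.5) for d in (0,3,6)],P(x,-287.6+50,133.5))
"
```

```text
pile bot +x [597.4, -247.3] -x [545.1, -247.1] top [599.2, -264.5] [538.6, -255.1]
wall top outer +x+y [606.8, -241.8] -x+y [535.8, -240.5] bottom [607.3, -244.0] [532.2, -245.1]
front top [640.5, -177.1] [513.1, -183.0] bot [633.1, -191.1] [505.4, -194.1]
back platter +x [638.5, -347.7]
tip [602.7, -288.6]
pred wall 534.5 [360, 287] [362, 321]
pred wall 606.5 [269, 326] [271, 361]
pred front [446, 346] [447, 389]
pred front [282, 421] [285, 465]
pred pile [[344, 248], [341, 246], [338, 244]] [341, 199]
pred pile [[272, 278], [269, 276], [267, 275]] [269, 229]
```

```bash
python3 -m pendant '[[[0.15,0,0,0,0,0],[0.35,0,0,0,0,0],[0.5,0,0.02,0,0,0],[0.6,0,0.03,0,0,0],[0.65,0,0.03,0,0,0]]]'; python3 -m pendant '[[[0,0,0,0,0,0],[0,0,0,0,0,0],[0,0,0,0,0,0],[0,0,0,0,0,0],[0,0,0,0,0,0]]]';python3 -c "
from h import *
show()
s=snapshot('side'); cv2.imwrite('pics/s5.png',cv2.resize(s['frame'][138:198,205:280],None,fx=9,fy=9,interpolation=cv2.INTER_CUBIC))"
```

```text
time: 17.68
tool_pos: [570.5, -289.5, 73.4]
eef_rot: [0.5, 0.501, -0.5, 0.5]
force: [0.4, 0.3, -1.8]
finger_gap: 54.9
time: 18.1
tool_pos: [571.1, -289.5, 74.8]
eef_rot: [0.5, 0.5, -0.5, 0.5]
force: [-0.5, 0.3, -2.8]
finger_gap: 55.2
t 18.1 p [ 571.1 -289.5   74.8] F [-0.5  0.3 -2.8] gap 55.2 jawyaw 0.06 x [ 0. -0. -1.] q [ 0.15  0.77  0.35  1.68 -0.36  0.75  0.68]
```

View pics/s5.png

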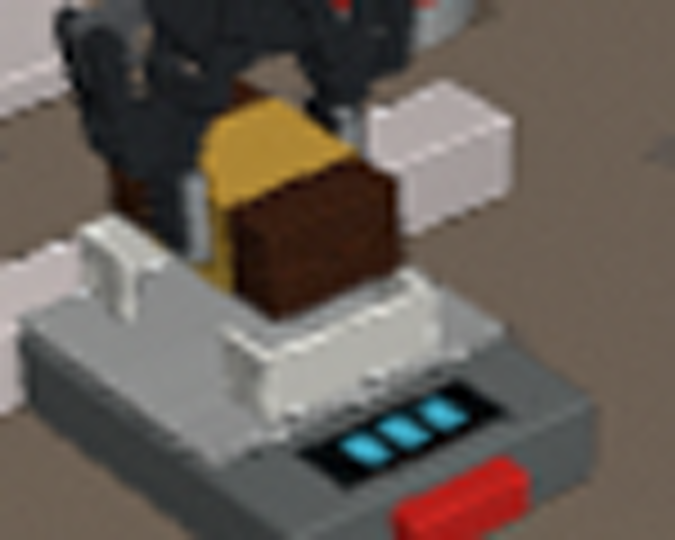

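```bash
python3 -c "
from h import *
s=snapshot('side')
F=9
g=lambda c,r,z: at_z(s,((r+.5)/F-.5+138,(c+.5)/F-.5+205),z)[:2].round(1).tolist()
print('pile bot',g(275,320,71.2),g(403,270,71.2))
print('wall top outer',g(265,357,66),g(438,293,66),'bottom outer',g(268,420,40),g(440,345,40))
print('far wall returns end top (inner tip) ',g(165,262,66))
print('near return tip',g(225,328,66))
def P(*p): r,c=proj(s,p); return [round((c-205+.5)*F-.5),round((r-138+.5)*F-.5)]
for x in(570.5-36,570.5+36): print('pred wall',P(x,-291.7+57,66),P(x,-291.7+57,40), 'far return tip',P(x,-321.7,66),'near tip',P(x,-261.7,66))
for x in(571.1-28,571.1+28): print('pred pile bot',[P(x,-289.5+50-d,71.2) for d in (0,3,6)],P(x,-289.5+50,107.2))
"
```

```text
pile bot [597.4, -249.6] [545.3, -247.1]
wall top outer [609.0, -239.7] [540.3, -234.1] bottom outer [609.1, -240.7] [536.2, -240.3]
far wall returns end top (inner tip)  [600.4, -312.5]
near return tip [608.9, -263.5]
pred wall [450, 286] [454, 350] far return tip [304, 188] near tip [404, 255]
pred wall [280, 361] [284, 425] far return tip [136, 257] near tip [234, 328]
pred pile bot [[421, 277], [416, 273], [411, 270]] [416, 186]
pred pile bot [[288, 334], [283, 330], [278, 327]] [282, 243]
```

```bash
python3 -m pendant '[[[0.03,0.012,-0.025,0,0,0],[0.1,0.012,-0.025,0,0,0],[0.18,0.012,-0.025,0,0,0],[0.24,0.012,-0.025,0,0,0],[0.3,0.012,-0.025,0,0,0]]]'; python3 -m pendant '[[[0.04,0,0,0,0,0],[0.08,0,0,0,0,0],[0.12,0,0,0,0,0],[0.15,0,0,0,0,0],[0.15,0,0,0,0,0]]]'
```

```text
time: 18.62
tool_pos: [571.4, -288.4, 62.1]
eef_rot: [0.5, 0.5, -0.5, 0.5]
force: [-0.8, 0.4, -1.6]
finger_gap: 55.0
time: 19.03
tool_pos: [571.4, -288.4, 56.2]
eef_rot: [0.5, 0.5, -0.5, 0.5]
force: [0.5, -0.7, -2.2]
finger_gap: 55.2
```

```bash
python3 -m pendant '[[[0.05,0,0,0,0,0],[0.1,0,0,0,0,0],[0.15,0,0,0,0,0],[0.2,0,0,0,0,0],[0.22,0,0,0,0,0]]]'; python3 -m pendant '[[[0.02,0,0,0,0,0],[0.03,0,0,0,0,0],[0.04,0,0,0,0,0],[0.05,0,0,0,0,0],[0.05,0,0,0,0,0]]]'
```

```text
time: 19.45
tool_pos: [571.4, -288.4, 47.3]
eef_rot: [0.5, 0.5, -0.5, 0.5]
force: [-0.5, 0.2, -2.1]
finger_gap: 55.2
time: 19.87
tool_pos: [571.5, -288.5, 45.7]
eef_rot: [0.5, 0.5, -0.5, 0.5]
force: [-0.3, -0.1, -2.2]
finger_gap: 55.0
```

```bash
python3 -m pendant '[[[0.01,0,0,0,0,0],[0.02,0,0,0,0,0],[0.03,0,0,0,0,0],[0.04,0,0,0,0,0],[0.045,0,0,0,0,0]]]'
```

```text
time: 20.28
tool_pos: [571.5, -288.5, 43.8]
eef_rot: [0.5, 0.5, -0.5, 0.5]
force: [0.2, 0.6, -2.7]
finger_gap: 54.8
```

```bash
python3 -m pendant '[[[0.005,0,0,0,0,0],[0.01,0,0,0,0,0],[0.015,0,0,0,0,0],[0.02,0,0,0,0,0],[0.025,0,0,0,0,0]]]'
```

```text
time: 20.7
tool_pos: [571.5, -288.4, 43.6]
eef_rot: [0.5, 0.5, -0.5, 0.5]
force: [-6.5, 3.7, 15.9]
finger_gap: 55.0
```

```bash
python3 -m pendant '[[[-0.015,0,0,0,0,0],[-0.015,0,0,0,0,0],[-0.015,0,0,0,0,0],[-0.015,0,0,0,0,0],[-0.015,0,0,0,0,0]]]' -1; python3 -m pendant '[[[-0.1,0,0,0,0,0],[-0.3,0,0,0,0,0],[-0.7,0,0,0,0,0],[-1.2,0,0,0,0,0],[-2,0,0,0,0,0]]]';  python3 -m pendant '[[[-0.8,0,-0.8,0,0,0],[-1,0,-1.8,0,0,0],[-1,0,-2.8,0,0,0],[-1,0,-3.8,0,0,0],[-1,0,-4.8,0,0,0]]]'; python3 -m pendant '[[[0,0,-1,0,0,0],[0,0,-2,0,0,0],[0,0,-2.4,0,0,0],[0,0,-2.4,0,0,0],[0,0,-2.4,0,0,0]]]';python3 -c "
from h import *
show()
s=snapshot('side'); a=cv2.resize(s['frame'][125:225,190:290],None,fx=4,fy=4,interpolation=cv2.INTER_CUBIC)
s=snapshot('top'); b=cv2.resize(s['frame'][180:255,315:395],None,fx=5,fy=5.3333,interpolation=cv2.INTER_CUBIC)
cv2.imwrite('pics/f.png',np.hstack([a,b]))"
```

```text
time: 21.12
tool_pos: [571.5, -288.5, 43.5]
eef_rot: [0.5, 0.5, -0.5, 0.5]
force: [-0.3, 0.5, -0.7]
finger_gap: 85.6
time: 21.53
tool_pos: [570.5, -288.0, 123.2]
eef_rot: [0.499, 0.501, -0.5, 0.499]
force: [-0.1, 0.1, -0.0]
finger_gap: 85.0
time: 21.95
tool_pos: [571.1, -94.6, 164.7]
eef_rot: [0.5, 0.5, -0.499, 0.501]
force: [0.7, -1.0, 0.2]
finger_gap: 85.4
time: 22.37
tool_pos: [571.3, 0.5, 164.2]
eef_rot: [0.499, 0.501, -0.499, 0.501]
force: [0.1, -1.0, -0.3]
finger_gap: 85.4
t 22.37 p [5.713e+02 5.000e-01 1.642e+02] F [ 0.1 -1.  -0.3] gap 85.4 jawyaw 0.18 x [ 0.001  0.    -1.   ] q [-0.4   0.56  0.42  1.83 -0.3   0.82  0.17]
```

View pics/f.png

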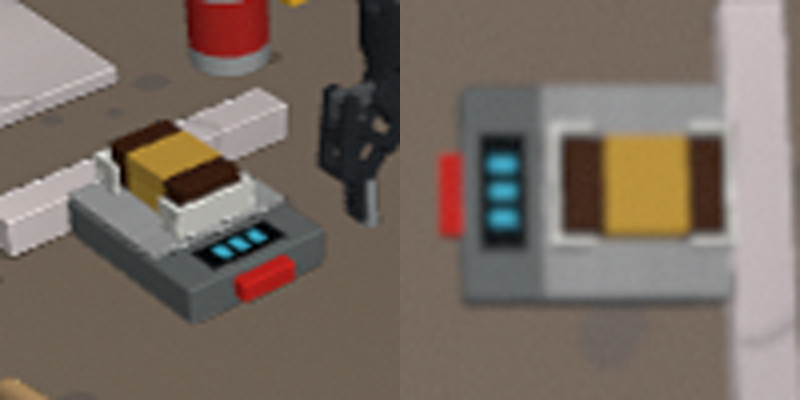

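```bash
python3 -m pendant '[[[0,0,0,0,0,0],[0,0,0,0,0,0],[0,0,0,0,0,0],[0,0,0,0,0,0],[0,0,0,0,0,0]]]'; python3 -c "
from h import *
print(sign_off())"
```

```text
time: 22.88
tool_pos: [571.2, -0.8, 163.5]
eef_rot: [0.5, 0.5, -0.5, 0.5]
force: [0.1, 0.5, 0.3]
finger_gap: 85.3
the job is handed in; nothing more can be done
None
```

I pushed the empty scale about 58 mm back until it braced against the ledge. I then pressed the red button to its stop and held it there for about 0.8 s or more; the force readings levelled off at about 25 N, under the 40 N limit. After backing off, I gripped both blocks together, lowered them into the tray with no sign of touching the walls, let go and moved clear. I handed the job in at about 23 s; sign-off reports no verdict.

**Last checks**
- **Blocks:** the pile met the tray floor at the expected tool height (43.6 mm). The last pictures show both blocks lying flat between the tray walls.
- **Scale:** it stands flat against the ledge with its button out.
- **Robot:** the gripper is open and about 290 mm from the scale, with tool force near zero. I saw no bystander disturbed, but I did not measure their positions again at the end.

**Checks that disagreed**
- **Cameras:** the two cameras put the pile about 6–8 mm apart. I lined it up with the tray using only the side picture, so that camera's offset cancelled out.
- **Ledge:** my first estimate of its face was about 4 mm off from where the scale came to rest. The likely cause is that part of its side face was counted as the top edge.

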